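Put the butcher's twine away and seal its canister

TASK

Put the twine away: slide the spool of butcher's twine up off the post of its stand, put it into the open stoneware canister, then lay the bamboo lid on the canister's mouth and let go of it while it still stands proud on its sealing ring. Now press down on the middle of the lid until it snaps fully home, flush all round, and prove it with a firm push (about 10 N) on the left side of its rim, as you stand, and then on the right. Leave the canister, the stand and the other things standing where they are.

Things in the scene. Friction and masses are not known exactly. Their poses are not given: they have to be found in the camera images.
- canister: Open white stoneware canister with a wooden foot, 140 mm across, rim 92 mm above its underside, wall 6 mm, inner floor 12 mm above the underside. Loose, about 1.2 kg. Stands near the middle of the worktop, left or right of the twine stand; its x axis points away from the robot within 30 degrees. Origin: centre of the underside; z up.
- mouth (a point): Centre of the canister's mouth, level with its rim. Just inside the mouth runs a pale grey sealing ring (centre line 6 mm below the rim) with eight sprung, slippery nubs; they leave a clear opening 115 mm wide and give way outward by up to 3 mm.
- lid: Round bamboo lid, knob on top. Flange 136 mm across, 14 mm thick; below it a plug 20 mm deep with a pale grey bead: 107 mm across at the bottom, 120 mm at its widest 12 mm below the flange. Origin: centre of the flange's underside; z up. 0.16 kg. Starts lying flat, knob up, on the chopping board at the left, so that its origin is 41 mm above the worktop.
- knob (a point): Top of the lid's knob, 38 mm above the lid's origin; the knob is 30 mm across and 24 mm tall. Laid on the canister, the lid rests on the nubs with its flange about 10 mm above the rim. Pressed on the knob with about 13 N it goes down some 4 mm, then snaps home by itself, bead under nubs, flange on rim. Pressed near the rim while proud, it only rocks: the other side rises.
- spool: Spool of natural-coloured twine with brown card flanges, 58 mm across, 50 mm tall, bore 25 mm, 0.12 kg. Rigid. Origin: centre of its underside; z along the bore. It starts standing on the stand's base with the post through it.
- spool_mid (a point): Middle of the spool, 25 mm up its axis.
- stand: Twine stand: round white marble base 100 mm across and 14 mm thick, with an upright round brass post 14 mm thick whose tip is 78 mm above the worktop. Loose, 0.9 kg. Origin: centre of the underside; z up.
- oil_bottle: Oil bottle with a green cap, 61 mm across, 271 mm tall, standing some 12 cm behind the canister or the stand. Origin: centre of the underside; z up.
- pepper_mill: Dark wooden pepper mill, 58 mm across, 150 mm tall, standing some 12 cm behind the other of the two. Origin: centre of the underside; z up.
- honey_jar: Jar with a red cap, 66 mm across, 85 mm tall, standing at the front of the worktop. Origin: centre of the underside; z up.
- salt_shaker: Glass salt shaker with a grey top, 44 mm across, 90 mm tall, standing at the front of the worktop. Origin: centre of the underside; z up.
- chopping_board: Wooden chopping board, 200 x 300 x 22 mm, lying fixed on the worktop at the left, with a lemon and a garlic bulb on its far end. Origin: centre of the underside; y along its length.

How it is judged:
By the outcome, as a careful person would: the job done as asked, in the order asked, and still so for the second after the job is handed in, with the robot touching nothing.
It also fails if it takes over 67 s, if anything falls off the work surface, if the arm or the gripper's body presses on something with over 40 N, if the wrist force passes 120 N, or if a joint passes its speed limit or range.

ROBOT

A 6-joint arm with a two-finger parallel gripper is mounted at the origin on a cart in front of the work surface, level with it; the furniture and walls round the work are solid. World frame = base frame: x ahead of the robot, y to its left, z up, the work surface at z = 0. Lengths are in m, angles in rad, forces in N, time in s.
With the tool pointing down it reaches from about 0.2 to 0.875 m from the base axis. Payload 3.4 kg.
Tool frame: the origin (TCP) lies at the very end of the fingers, on their centre line; the grasp point (between the pads) lies 19 mm behind it; z points along the fingers, y is the line along which they close (so a half turn about z gives the same grasp; the last joint's range is limited). The gripper opens to 94 mm and grips with 3 to 60 N. Pads are 16 mm wide; open, the fingers measure 119 mm over their backs; the gripper's body (75 mm by 177 mm) begins 78 mm behind the grasp point.
Start: joints at [-1.453, 0.276, 1.505, -0, 1.361, -0.121], TCP at [0.136, -0.559, 0.205] pointing down, gripper open.
Joint ranges: [-2.89, 2.89], [-0.75, 2.08], [0.22, 2.7], [-1.18, 4.32], [0.11, 2.71], [-2.7, 2.7]. Speed limits (rad/s): [2.57, 2.57, 3.14, 3.14, 3.14, 3.14].

INTERFACE

Orientations are given as a unit quaternion [x, y, z, w].
In Python, from rig import bot gives the robot as it stands.
- The arm moves only by the tool inch_along, called after "Request:" as name(argument=value, ...), one argument or row to a line, values as JSON. Schema: {"type":"object","properties":{"rows":{"type":"array","items":{"type":"object","properties":{"turn_vec":{"type":"array","items":{"type":"number"},"minItems":3,"maxItems":3},"xyz":{"type":"array","items":{"type":"number"},"minItems":3,"maxItems":3},"finger_gap":{"type":"number"}},"additionalProperties":false,"required":["finger_gap"]},"minItems":1,"maxItems":8},"squeeze":{"type":"number"},"only":{"type":"string"},"quiet":{"type":"boolean"},"lines":{"type":"string"}},"required":["rows"],"additionalProperties":false}. rows is a list of rows, 1 to 8 of them, each an object with the fields turn_vec (a list: a rotation vector rx, ry, rz in rad), xyz (a list: dx, dy, dz in m), finger_gap (the finger opening in m); a field left out counts as zero (the opening has to be given); each row is the pose to reach, as a shift and turn from the pose commanded when the call began, along the tool's axes at that moment; what a row does not reach only later rows make up. A row lasts 1/10 s, in which the tool goes at most 0.05 m and 0.15 rad, less where a joint would pass 70% of its speed; a pose out of reach is approached as far as the arm can. The fingers move at their own pace and stop on an object; squeeze is the grip in N (left out, the last holds). Time passes only in rows, so rows that do not move let the fingers close. The tool returns the time, the measured TCP pose, the force, the opening and the grip force at its end. only (a regular expression) keeps the lines of the reply that match it, lines (a string "A,B") keeps lines A to B, and quiet returns only ok. Input that does not fit is refused with a message, and nothing moves.
- bot.get_state(): the state, without advancing time (a new reading comes with each control period).
- bot.capture(name): name is "scene" or "top" or "wrist"; returns (picture, depth): 384x512x3 uint8, blue, green, red; 384x512 float32, m along the optical axis (not along the pixel's ray), 0 where there is no reading.
- bot.camera_info(name): a dict with "fx", "fy", "cx", "cy" (pixels), "R" (3x3) and "t" (3): a world point X has camera coordinates R X + t. Camera axes: x right, y down, z forward; pixel columns grow to the right and rows downward; lengths in m; the calibration is good to about 2 mm. A picture is of the moment at which its call begins: read the wrist's pose just before it. camera_info takes no time and is no camera call; for the wrist camera it gives the pose at the moment of the call.
- bot.job_done(): hands the job in; it is judged then, once.
The state is a dict: "t": time; "joint_positions": joint angles; "qvel": joint speeds; "effort": joint torques, N m; "tool_pos": TCP position; "ee_rot": TCP orientation; "ft_force": force on the tool from outside, world axes, zero at the start; "torque": the same for the moment, N m; "width": finger opening in m; "grasp_force": force on a finger pad.
Only numpy, scipy, OpenCV 4.12 (cv2) and the standard library are available. Lean on these libraries where they do the work, as an engineer would, in place of code of your own. Each camera call takes 0.05 s, during which the arm holds its last target. There are 200 camera calls.

## Working session

There is one attempt and no reset: what is moved stays moved. The work goes in short steps, Python scripts to look and compute and a tool call to move; the robot and the scene stay as the last step left them, time stands still between calls to the robot, and variables do not carry over. Pictures are saved under pics/ and viewed, at most 10 in all, crops included, and the job is handed in when it is done.

```bash
ls; mkdir -p pics
```

Create h.py:
```python
import numpy as np,cv2
from rig import bot
def cap(n):
    ci=bot.camera_info(n); im,d=bot.capture(n); return im,d,ci
def cloud(d,ci):
    v,u=np.mgrid[:d.shape[0],:d.shape[1]]
    P=np.stack([(u-ci['cx'])/ci['fx']*d,(v-ci['cy'])/ci['fy']*d,d],-1)
    W=(P-np.array(ci['t']))@np.array(ci['R']); W[d<=0]=np.nan; return W
def ray(u,v,z,ci):
    R=np.array(ci['R']);c=-R.T@np.array(ci['t']);r=R.T@np.array([(u-ci['cx'])/ci['fx'],(v-ci['cy'])/ci['fy'],1])
    return c+r*(z-c[2])/r[2]
def proj(X,ci):
    p=np.array(ci['R'])@X+np.array(ci['t']);return p[0]/p[2]*ci['fx']+ci['cx'],p[1]/p[2]*ci['fy']+ci['cy']
```

Run:
```python
from h import *
a,da,ca=cap('scene');b,db,cb=cap('top')
cv2.imwrite('pics/s.png',a);cv2.imwrite('pics/t.png',b)
np.savez('v.npz',a=a,da=da,b=b,db=db)
import pickle;pickle.dump((ca,cb),open('c.pkl','wb'))
for c in(ca,cb):print(c)
print(bot.get_state())
```

```text
pics
rig.py
{'fx': 349.4394238468321, 'fy': 349.4394238468321, 'cx': 255.82231459004936, 'cy': 198.49992536169688, 'R': array([[-0.74141162, -0.6710487 ,  0.0015684 ],
       [-0.31769365,  0.34894485, -0.88165086],
       [ 0.59108337, -0.65416446, -0.47189967]]), 't': array([0.44067866, 0.22332215, 0.83507078])}
{'fx': 425.9543187339636, 'fy': 425.9543187339636, 'cx': 250.0610985127047, 'cy': 197.33393653512678, 'R': array([[ 0.11939541, -0.99283631,  0.0045599 ],
       [-0.97169463, -0.11779348, -0.20477853],
       [ 0.20384868,  0.02001879, -0.97879771]]), 't': array([0.03485069, 0.52908739, 1.23778605])}
{'t': 0.1, 'joint_positions': array([-1.45300043e+00,  2.76495921e-01,  1.50594757e+00, -1.03807713e-05,
        1.36067842e+00, -1.21032056e-01]), 'qvel': array([ 0.00012036, -0.00121768, -0.00300678, -0.00182881,  0.000417  ,
        0.00188339]), 'effort': array([ 1.33138805e-03, -4.05457306e+01, -2.37780708e+01,  7.02655921e-02,
        2.99449603e-02, -4.98516113e-05]), 'tool_pos': array([ 0.13594099, -0.55821005,  0.20473516]), 'ee_rot': array([ 9.92878200e-01,  1.19131420e-01, -3.83816658e-06, -7.64633726e-04]), 'ft_force': array([-0.1604586 ,  0.28971619, -0.1258741 ]), 'torque': array([-0.02359495,  0.03751078, -0.00815834]), 'grasp_force': 0.0, 'width': 0.09370824606734487}
```
View pics/s.png

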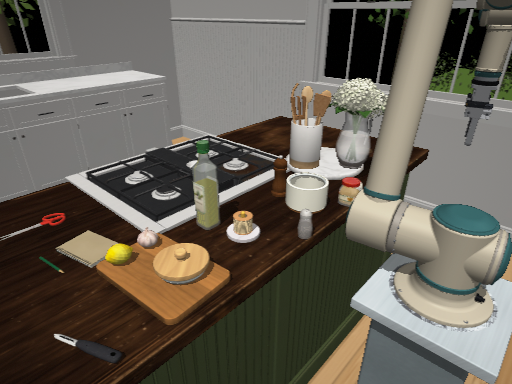

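View pics/t.png

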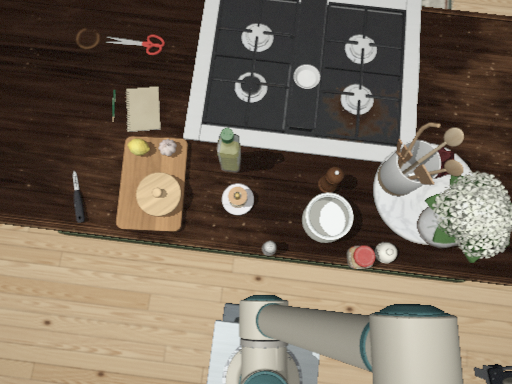

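The top view shows the lid at (159,194), spool and stand (238,198), canister (328,218), bottle (229,150), mill (331,180), salt shaker (269,247) and honey jar (361,257). The scene view agrees. Next I'll measure them.

Create fit.py:
```python
from h import *
import pickle
def circ(p):
    A=np.c_[2*p,np.ones(len(p))];s=np.linalg.lstsq(A,(p**2).sum(1),rcond=None)[0];return s[0],s[1],np.sqrt(s[2]+s[0]**2+s[1]**2)
if __name__=='__main__':
    D=np.load('v.npz');ca,cb=pickle.load(open('c.pkl','rb'))
    T=cloud(D['db'],cb);S=cloud(D['da'],ca)
    def box(u,v,r):
        return T[v-r:v+r,u-r:u+r].reshape(-1,3)
    for n,u,v,r,zs in [('lid',159,194,25,[(.03,.05),(.05,.062),(.066,.09)]),('spool',238,198,18,[(.005,.02),(.055,.07),(.07,.09)]),('can',328,218,28,[(.085,.10),(.005,.02),]),('bottle',229,150,14,[(.05,.3)]),('mill',331,180,14,[(.05,.2)]),('salt',269,247,8,[(.05,.12)]),('honey',361,257,12,[(.05,.12)]),('candle',386,253,10,[(.02,.2)])]:
        p=box(u,v,r)
        for lo,hi in zs:
            q=p[(p[:,2]>lo)&(p[:,2]<hi)]
            if len(q)<4: print(n,lo,'few');continue
            c=(q[:,:2].min(0)+q[:,:2].max(0))/2
            hull=cv2.convexHull(q[:,:2].astype(np.float32)).reshape(-1,2)
            print(n,lo,len(q),'z med/max',np.round([np.median(q[:,2]),q[:,2].max()],4),'mid',c.round(4),'ext',np.ptp(q[:,:2],axis=0).round(3),'circ',np.round(circ(hull),4))
    # scene-view heights at same spots
    for n,c,r,zs in [('lid',None,0,0)]:pass
    np.save('S.npy',S);np.save('T.npy',T)
```

```bash
python3 fit.py
```

```text
lid 0.03 41 z med/max [0.0481 0.05  ] mid [0.4896 0.3722] ext [0.129 0.129] circ [0.4953 0.3748 0.0656]
lid 0.05 1412 z med/max [0.0556 0.0619] mid [0.4991 0.3748] ext [0.134 0.133] circ [0.4988 0.375  0.0672]
lid 0.066 81 z med/max [0.0786 0.0852] mid [0.4988 0.3746] ext [0.028 0.028] circ [0.4992 0.3749 0.0143]
spool 0.005 486 z med/max [0.0135 0.0198] mid [0.529  0.1391] ext [0.117 0.116] circ [0.5323 0.1384 0.0636]
spool 0.055 228 z med/max [0.0639 0.0695] mid [0.5203 0.1352] ext [0.056 0.055] circ [0.5202 0.1359 0.028 ]
spool 0.07 17 z med/max [0.0751 0.0827] mid [0.5099 0.1348] ext [0.032 0.019] circ [0.5097 0.1305 0.0158]
can 0.085 543 z med/max [0.0902 0.0989] mid [ 0.4867 -0.1398] ext [0.138 0.139] circ [ 0.4866 -0.1394  0.0693]
can 0.005 1119 z med/max [0.0119 0.0199] mid [ 0.4968 -0.1482] ext [0.179 0.181] circ [ 0.4955 -0.1502  0.1031]
bottle 0.05 611 z med/max [0.2005 0.2755] mid [0.6335 0.1729] ext [0.056 0.061] circ [0.6352 0.1727 0.0342]
mill 0.05 335 z med/max [0.1296 0.1524] mid [ 0.5892 -0.1402] ext [0.072 0.047] circ [ 0.5891 -0.1372  0.0331]
salt 0.05 126 z med/max [0.0849 0.0936] mid [0.3778 0.0223] ext [0.034 0.035] circ [0.3775 0.0222 0.0175]
honey 0.05 446 z med/max [0.0836 0.0904] mid [ 0.3831 -0.2494] ext [0.065 0.065] circ [ 0.3845 -0.2513  0.0357]
candle 0.02 331 z med/max [0.0438 0.0652] mid [ 0.4073 -0.3277] ext [0.058 0.054] circ [ 0.4074 -0.3299  0.0298]
```

Run:
```python
from fit import *
S=np.load('S.npy').reshape(-1,3)
for n,x,y,r,lo,hi in [('lidtop',.499,.375,.075,.05,.06),('knob',.499,.375,.03,.07,.09),('spooltop',.520,.136,.04,.06,.068),('post',.52,.136,.02,.072,.09),('base',.52,.136,.06,.01,.018),('rim',.4866,-.1395,.08,.088,.097)]:
    q=S[(np.hypot(S[:,0]-x,S[:,1]-y)<r)&(S[:,2]>lo)&(S[:,2]<hi)]
    if len(q)<5: print(n,len(q));continue
    h=cv2.convexHull(q[:,:2].astype(np.float32)).reshape(-1,2)
    print(n,len(q),np.median(q[:,2]).round(4),q[:,2].max().round(4),((q[:,:2].min(0)+q[:,:2].max(0))/2).round(4),np.ptp(q[:,:2],axis=0).round(3),np.round(circ(h),4))
```

```text
lidtop 1459 0.0563 0.0599 [0.4998 0.3782] [0.135 0.135] [0.5002 0.3792 0.0674]
knob 98 0.0792 0.0829 [0.4991 0.3796] [0.028 0.028] [0.4993 0.3792 0.0144]
spooltop 143 0.0649 0.0673 [0.5224 0.1391] [0.056 0.058] [0.5218 0.1395 0.0282]
post 12 0.0765 0.08 [0.5211 0.1401] [0.01  0.009] [0.5211 0.1407 0.0055]
base 308 0.0148 0.0179 [0.521  0.1398] [0.098 0.101] [0.5212 0.1404 0.0495]
rim 236 0.0913 0.0959 [ 0.4868 -0.1353] [0.139 0.14 ] [ 0.4877 -0.1354  0.0699]
```

Request:
inch_along(
  rows=[
    {"turn_vec":[0,0,0.239],"xyz":[0.537,-0.583,0],"finger_gap":0.094},
    {"turn_vec":[0,0,0.239],"xyz":[0.537,-0.583,0],"finger_gap":0.094},
    {"turn_vec":[0,0,0.239],"xyz":[0.537,-0.583,0],"finger_gap":0.094},
    {"turn_vec":[0,0,0.239],"xyz":[0.537,-0.583,0],"finger_gap":0.094},
    {"turn_vec":[0,0,0.239],"xyz":[0.537,-0.583,0],"finger_gap":0.094},
    {"turn_vec":[0,0,0.239],"xyz":[0.537,-0.583,0],"finger_gap":0.094},
    {"turn_vec":[0,0,0.239],"xyz":[0.537,-0.583,0],"finger_gap":0.094},
    {"turn_vec":[0,0,0.239],"xyz":[0.537,-0.583,0],"finger_gap":0.094},
  ],
  squeeze=20,
)

```text
t: 0.9
tool_pos: [0.33, -0.2068, 0.2054]
ee_rot: [1.0, -0.001, 0.0, 0.0]
ft_force: [1.0, -1.2, 0.0]
width: 0.0941
grasp_force: 0.0
```

Request:
inch_along(
  rows=[
    {"xyz":[0.16,-0.347,0],"finger_gap":0.094},
    {"xyz":[0.16,-0.347,0],"finger_gap":0.094},
    {"xyz":[0.16,-0.347,0],"finger_gap":0.094},
    {"xyz":[0.16,-0.347,0],"finger_gap":0.094},
    {"xyz":[0.16,-0.347,0],"finger_gap":0.094},
    {"xyz":[0.16,-0.347,0],"finger_gap":0.094},
    {"xyz":[0.16,-0.347,0],"finger_gap":0.094},
    {"xyz":[0.16,-0.347,0],"finger_gap":0.094},
  ],
)

```text
t: 1.7
tool_pos: [0.4905, 0.1415, 0.205]
ee_rot: [1.0, 0.001, -0.0, -0.0]
ft_force: [-0.4, -0.5, -0.1]
width: 0.0941
grasp_force: 0.0
```

Request:
inch_along(
  rows=[
    {"finger_gap":0.094},
    {"finger_gap":0.094},
  ],
)

```text
t: 1.9
tool_pos: [0.4892, 0.1384, 0.2047]
ee_rot: [1.0, 0.001, -0.001, 0.001]
ft_force: [0.5, 0.2, 0.2]
width: 0.0939
grasp_force: 0.0
```

Create look.py:
```python
import sys
from fit import *
n=sys.argv[1]
s=bot.get_state();a,d,c=cap('wrist');cv2.imwrite('pics/%s.png'%n,a);np.savez(n+'.npz',a=a,d=d)
pickle.dump(c,open(n+'.pkl','wb'))
print('tool',s['tool_pos'].round(4),s['ee_rot'].round(4));print('cam',(-c['R'].T@c['t']).round(4),c['R'][2].round(3))
W=cloud(d,c).reshape(-1,3);ok=np.isfinite(W[:,0]);W=W[ok]
for arg in sys.argv[2:]:
    x,y,r,lo,hi=map(float,arg.split(','))
    q=W[(np.hypot(W[:,0]-x,W[:,1]-y)<r)&(W[:,2]>lo)&(W[:,2]<hi)]
    if len(q)<5: print(arg,len(q));continue
    h=cv2.convexHull(q[:,:2].astype(np.float32)).reshape(-1,2)
    print(arg,len(q),np.median(q[:,2]).round(4),((q[:,:2].min(0)+q[:,:2].max(0))/2).round(4),np.ptp(q[:,:2],axis=0).round(3),np.round(circ(h),4))
```

```bash
python3 look.py w1 .521,.138,.045,.06,.07 .521,.138,.02,.072,.085 .521,.138,.06,.01,.018
```

```text
tool [0.4892 0.1384 0.2047] [ 1.e+00  8.e-04 -9.e-04  5.e-04]
cam [0.5537 0.1388 0.3839] [-0.229 -0.001 -0.974]
.521,.138,.045,.06,.07 1781 0.0641 [0.5208 0.138 ] [0.057 0.057] [0.5207 0.1381 0.0286]
.521,.138,.02,.072,.085 130 0.0762 [0.5203 0.138 ] [0.013 0.013] [0.5205 0.1383 0.0065]
.521,.138,.06,.01,.018 2827 0.014 [0.5203 0.138 ] [0.099 0.099] [0.5205 0.1384 0.0495]
```

View pics/w1.png

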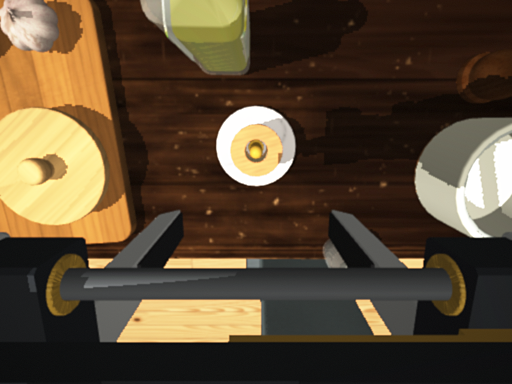

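The wrist view shows the spool at (257,148) with nothing beside it. The bottle is behind it and slightly left, so I'll yaw a little away from it before descending.

Request:
inch_along(
  rows=[
    {"turn_vec":[0,0,0.15],"xyz":[0.031,0,0.02],"finger_gap":0.094},
    {"turn_vec":[0,0,0.2],"xyz":[0.031,0,0.06],"finger_gap":0.094},
    {"turn_vec":[0,0,0.2],"xyz":[0.031,0,0.1],"finger_gap":0.094},
    {"turn_vec":[0,0,0.2],"xyz":[0.031,0,0.14],"finger_gap":0.094},
    {"turn_vec":[0,0,0.2],"xyz":[0.031,0,0.17],"finger_gap":0.094},
    {"turn_vec":[0,0,0.2],"xyz":[0.031,0,0.182],"finger_gap":0.094},
    {"turn_vec":[0,0,0.2],"xyz":[0.031,0,0.182],"finger_gap":0.094},
    {"turn_vec":[0,0,0.2],"xyz":[0.031,0,0.182],"finger_gap":0.05},
  ],
  squeeze=15,
)

```text
t: 2.75
tool_pos: [0.5218, 0.1376, 0.0247]
ee_rot: [0.995, -0.1, 0.001, -0.0]
ft_force: [-0.2, -0.1, 0.6]
width: 0.0887
grasp_force: 0.0
```

Request:
inch_along(
  rows=[
    {"finger_gap":0.05},
    {"finger_gap":0.05},
    {"finger_gap":0.05},
    {"finger_gap":0.05},
    {"finger_gap":0.05},
  ],
)

```text
t: 3.25
tool_pos: [0.5211, 0.1383, 0.0241]
ee_rot: [0.995, -0.1, 0.0, -0.0]
ft_force: [-1.6, -0.2, 4.3]
width: 0.0582
grasp_force: 15.0
```

Request:
inch_along(
  rows=[
    {"xyz":[0,0,-0.01],"finger_gap":0.05},
    {"xyz":[0,0,-0.03],"finger_gap":0.05},
    {"xyz":[0,0,-0.06],"finger_gap":0.05},
    {"xyz":[0,0,-0.09],"finger_gap":0.05},
    {"xyz":[0,0,-0.12],"finger_gap":0.05},
    {"xyz":[0,0,-0.12],"finger_gap":0.05},
  ],
  squeeze=25,
)

```text
t: 3.85
tool_pos: [0.5238, 0.1387, 0.1478]
ee_rot: [0.995, -0.1, 0.004, -0.001]
ft_force: [0.4, -0.2, -1.3]
width: 0.0579
grasp_force: 25.0
```

Run:
```python
from h import *
a,d,c=cap('scene')
s=bot.get_state();p=np.array([.487,-.1373])-s['tool_pos'][:2]
cv2.imwrite('pics/s2.png',cv2.resize(a[120:300,150:390],None,fx=2.5,fy=2.5))
y=.2;print(s['tool_pos'],p,'dx',p@[np.cos(y),-np.sin(y)],'dy',p@[-np.sin(y),-np.cos(y)])
```

```text
[0.52209052 0.13843246 0.14536769] [-0.03509052 -0.27573246] dx 0.020388535652533714 dy 0.2772075803957399
```

View pics/s2.png

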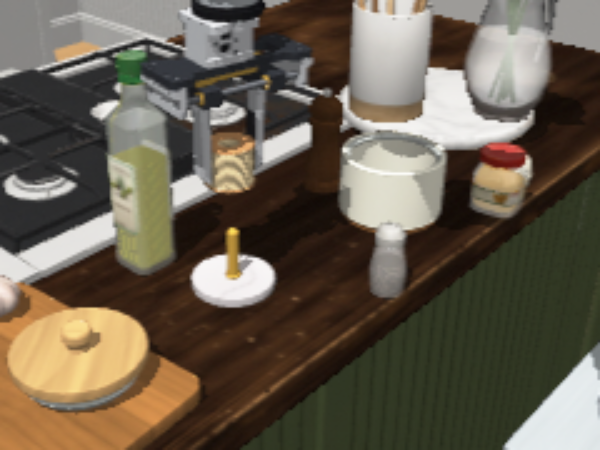

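The spool is clear of the post: spool at (232,165) in the crop, bare post at (233,255). On to the canister.

Request:
inch_along(
  rows=[
    {"turn_vec":[0,0,-0.1],"xyz":[0.01,0.05,0],"finger_gap":0.05},
    {"turn_vec":[0,0,-0.2],"xyz":[0.02,0.1,0],"finger_gap":0.05},
    {"turn_vec":[0,0,-0.2],"xyz":[0.02,0.15,0],"finger_gap":0.05},
    {"turn_vec":[0,0,-0.2],"xyz":[0.02,0.2,0],"finger_gap":0.05},
    {"turn_vec":[0,0,-0.2],"xyz":[0.02,0.24,0],"finger_gap":0.05},
    {"turn_vec":[0,0,-0.2],"xyz":[0.02,0.277,0],"finger_gap":0.05},
    {"turn_vec":[0,0,-0.2],"xyz":[0.02,0.277,0],"finger_gap":0.05},
    {"turn_vec":[0,0,-0.2],"xyz":[0.02,0.277,0],"finger_gap":0.05},
  ],
)

```text
t: 4.7
tool_pos: [0.484, -0.1372, 0.1419]
ee_rot: [1.0, -0.001, -0.002, -0.001]
ft_force: [0.6, 1.1, -1.1]
width: 0.0579
grasp_force: 25.0
```

```bash
python3 look.py w2 .487,-.137,.08,.086,.096
```

```text
tool [ 0.484  -0.1372  0.1419] [ 1.     -0.0013 -0.0015 -0.001 ]
cam [ 0.5487 -0.1376  0.3209] [-0.23   0.003 -0.973]
.487,-.137,.08,.086,.096 4597 0.0908 [ 0.5084 -0.1374] [0.096 0.138] [ 0.4872 -0.1376  0.0694]
```

View pics/w2.png

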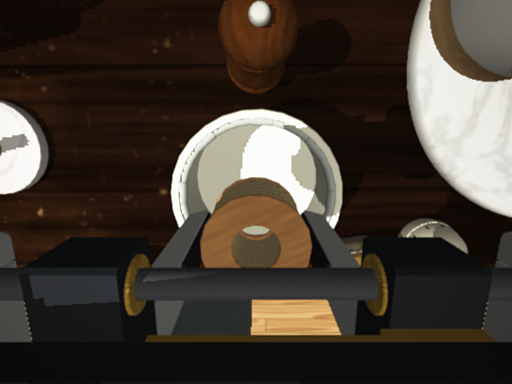

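The wrist view shows the spool upright between the fingers at (255,245), over the canister, whose ring is centred near (257,190). Lowering it in.

Request:
inch_along(
  rows=[
    {"xyz":[0.003,0,0.02],"finger_gap":0.05},
    {"xyz":[0.003,0,0.05],"finger_gap":0.05},
    {"xyz":[0.003,0,0.08],"finger_gap":0.05},
    {"xyz":[0.003,0,0.1],"finger_gap":0.05},
    {"xyz":[0.003,0,0.11],"finger_gap":0.05},
    {"xyz":[0.003,0,0.117],"finger_gap":0.05},
    {"xyz":[0.003,0,0.117],"finger_gap":0.05},
  ],
)

```text
t: 5.45
tool_pos: [0.4883, -0.1365, 0.026]
ee_rot: [1.0, 0.0, -0.0, -0.0]
ft_force: [-0.2, -0.3, -0.9]
width: 0.0581
grasp_force: 25.0
```

Request:
inch_along(
  rows=[
    {"finger_gap":0.05},
    {"finger_gap":0.05},
  ],
)

```text
t: 5.65
tool_pos: [0.4892, -0.1375, 0.0274]
ee_rot: [1.0, -0.0, 0.001, 0.0]
ft_force: [-0.8, 0.0, -1.1]
width: 0.0578
grasp_force: 25.0
```

Request:
inch_along(
  rows=[
    {"xyz":[0,0,0.003],"finger_gap":0.05},
    {"xyz":[0,0,0.005],"finger_gap":0.05},
    {"xyz":[0,0,0.005],"finger_gap":0.05},
  ],
)

```text
t: 5.95
tool_pos: [0.4886, -0.1375, 0.0221]
ee_rot: [1.0, -0.0, 0.0, 0.0]
ft_force: [-0.5, 0.5, 3.6]
width: 0.0577
grasp_force: 25.0
```

Request:
inch_along(
  rows=[
    {"finger_gap":0.065},
    {"finger_gap":0.078},
    {"finger_gap":0.078},
    {"xyz":[0,0,-0.03],"finger_gap":0.078},
    {"xyz":[0,0,-0.07],"finger_gap":0.078},
    {"xyz":[0,0,-0.12],"finger_gap":0.078},
    {"xyz":[-0.03,0,-0.15],"finger_gap":0.078},
    {"xyz":[-0.04,0,-0.15],"finger_gap":0.078},
  ],
)

```text
t: 6.75
tool_pos: [0.4491, -0.1381, 0.1755]
ee_rot: [1.0, -0.0, 0.003, 0.002]
ft_force: [0.0, -0.1, 0.1]
width: 0.0776
grasp_force: 0.0
```

```bash
python3 look.py w3 .487,-.1375,.08,.086,.096 .487,-.1375,.058,.056,.07
```

```text
tool [ 0.4491 -0.1381  0.1755] [ 1.0e+00 -1.0e-04  3.3e-03  1.8e-03]
cam [ 0.5121 -0.1373  0.3552] [-0.22  -0.003 -0.975]
.487,-.1375,.08,.086,.096 6035 0.0906 [ 0.4871 -0.1377] [0.139 0.138] [ 0.487  -0.1377  0.0695]
.487,-.1375,.058,.056,.07 2125 0.062 [ 0.4879 -0.1373] [0.057 0.057] [ 0.4882 -0.1373  0.0285]
```

View pics/w3.png

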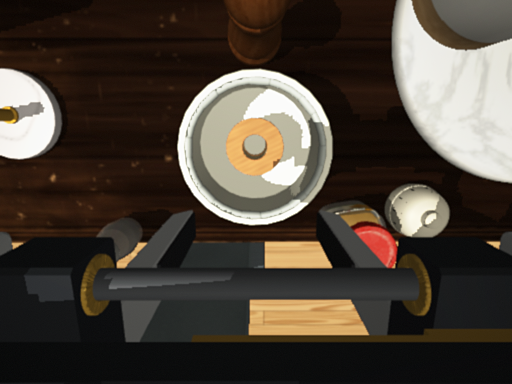

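The spool stands upright near the canister's centre at (255,146), top at 62 mm. Now the lid.

Request:
inch_along(
  rows=[
    {"xyz":[0,-0.05,0],"finger_gap":0.07},
    {"xyz":[0,-0.1,0],"finger_gap":0.07},
    {"xyz":[0,-0.15,0],"finger_gap":0.07},
    {"xyz":[0,-0.2,0],"finger_gap":0.07},
    {"xyz":[0,-0.25,0],"finger_gap":0.07},
    {"xyz":[0,-0.3,0],"finger_gap":0.07},
    {"xyz":[0,-0.35,0],"finger_gap":0.07},
    {"xyz":[0,-0.4,0],"finger_gap":0.07},
  ],
)

```text
t: 7.6
tool_pos: [0.4473, 0.2648, 0.1692]
ee_rot: [1.0, -0.0, -0.001, 0.001]
ft_force: [0.7, -0.3, 0.2]
width: 0.0697
grasp_force: 0.0
```

Request:
inch_along(
  rows=[
    {"xyz":[0,-0.05,0],"finger_gap":0.07},
    {"xyz":[0.015,-0.1,0],"finger_gap":0.07},
    {"xyz":[0.015,-0.115,0],"finger_gap":0.07},
    {"xyz":[0.015,-0.115,0],"finger_gap":0.07},
    {"xyz":[0.015,-0.115,0],"finger_gap":0.07},
  ],
)

```text
t: 8.1
tool_pos: [0.4624, 0.3763, 0.1697]
ee_rot: [1.0, 0.0, -0.001, 0.002]
ft_force: [0.3, -0.2, 0.1]
width: 0.0699
grasp_force: 0.0
```

```bash
python3 look.py w4 .4995,.377,.075,.048,.061 .4995,.377,.03,.07,.09
```

```text
tool [0.4624 0.3763 0.1697] [ 1.      0.     -0.0015  0.0015]
cam [0.5271 0.377  0.3488] [-0.23  -0.003 -0.973]
.4995,.377,.075,.048,.061 13529 0.0555 [0.4991 0.3776] [0.135 0.135] [0.4994 0.3778 0.0675]
.4995,.377,.03,.07,.09 786 0.0791 [0.4995 0.3781] [0.029 0.029] [0.4994 0.3779 0.0146]
```

Request:
inch_along(
  rows=[
    {"xyz":[0.037,-0.0015,0.02],"finger_gap":0.06},
    {"xyz":[0.037,-0.0015,0.06],"finger_gap":0.06},
    {"xyz":[0.037,-0.0015,0.09],"finger_gap":0.06},
    {"xyz":[0.037,-0.0015,0.106],"finger_gap":0.06},
    {"xyz":[0.037,-0.0015,0.11],"finger_gap":0.06},
    {"xyz":[0.037,-0.0015,0.11],"finger_gap":0.06},
    {"xyz":[0.037,-0.0015,0.11],"finger_gap":0.06},
  ],
)

```text
t: 8.85
tool_pos: [0.5013, 0.3789, 0.0628]
ee_rot: [1.0, -0.001, 0.001, -0.0]
ft_force: [0.2, 0.5, -0.2]
width: 0.0601
grasp_force: 0.0
```

Request:
inch_along(
  rows=[
    {"finger_gap":0.02},
    {"finger_gap":0.02},
    {"finger_gap":0.02},
    {"finger_gap":0.02},
    {"finger_gap":0.02},
  ],
  squeeze=30,
)

```text
t: 9.35
tool_pos: [0.5004, 0.3791, 0.0617]
ee_rot: [1.0, 0.0, 0.0, 0.0]
ft_force: [-0.2, -0.8, 2.1]
width: 0.0291
grasp_force: 30.0
```

Request:
inch_along(
  rows=[
    {"xyz":[0,0,-0.02],"finger_gap":0.02},
    {"xyz":[0,0,-0.05],"finger_gap":0.02},
    {"xyz":[0,0,-0.09],"finger_gap":0.02},
    {"xyz":[0,0.03,-0.12],"finger_gap":0.02},
    {"xyz":[-0.003,0.07,-0.12],"finger_gap":0.02},
    {"xyz":[-0.006,0.12,-0.12],"finger_gap":0.02},
    {"xyz":[-0.01,0.17,-0.12],"finger_gap":0.02},
    {"xyz":[-0.0135,0.22,-0.12],"finger_gap":0.02},
  ],
)

```text
t: 10.15
tool_pos: [0.4861, 0.1581, 0.1811]
ee_rot: [1.0, 0.0, -0.0, 0.0]
ft_force: [1.2, -0.1, -0.6]
width: 0.0292
grasp_force: 30.0
```

Request:
inch_along(
  rows=[
    {"xyz":[0,0.05,0],"finger_gap":0.02},
    {"xyz":[0,0.1,0],"finger_gap":0.02},
    {"xyz":[0,0.15,0],"finger_gap":0.02},
    {"xyz":[0,0.2,0],"finger_gap":0.02},
    {"xyz":[0,0.25,0],"finger_gap":0.02},
    {"xyz":[0,0.28,0],"finger_gap":0.02},
    {"xyz":[0,0.297,0],"finger_gap":0.02},
    {"xyz":[0,0.297,0],"finger_gap":0.02},
  ],
)

```text
t: 10.95
tool_pos: [0.4868, -0.1395, 0.181]
ee_rot: [1.0, -0.002, -0.0, 0.0]
ft_force: [-0.0, 0.6, -0.8]
width: 0.0296
grasp_force: 30.0
```

Request:
inch_along(
  rows=[
    {"finger_gap":0.02},
    {"finger_gap":0.02},
  ],
)

```text
t: 11.15
tool_pos: [0.4866, -0.136, 0.1813]
ee_rot: [1.0, 0.0, -0.0, -0.0]
ft_force: [0.3, -0.5, -0.5]
width: 0.0295
grasp_force: 30.0
```

Run:
```python
from fit import *
s=bot.get_state();print(s['tool_pos'].round(4),s['ee_rot'].round(4))
out=[]
for n in('scene','top'):
    a,d,c=cap(n);W=cloud(d,c).reshape(-1,3)
    x,y=s['tool_pos'][:2];q=W[(np.hypot(W[:,0]-x,W[:,1]-y)<.08)&(W[:,2]>.125)&(W[:,2]<.185)]
    f=q[(q[:,2]>s['tool_pos'][2]-.03)&(q[:,2]<s['tool_pos'][2]+.002)]
    A=np.c_[f[:,:2]-f[:,:2].mean(0),np.ones(len(f))]
    t=f[:,2]
    for i in range(5):
        w=np.linalg.lstsq(A,t,rcond=None)[0];r=f[:,2]-A@w;k=np.abs(r)<.004
        if k.sum()<50:break
        A,f,t=A[k],f[k],f[k][:,2]
    h=cv2.convexHull(f[:,:2].astype(np.float32)).reshape(-1,2)
    print(n,len(f),'plane',w.round(4),np.round(circ(h),4))
    if n=='scene':cv2.imwrite('pics/s3.png',cv2.resize(a[100:280,230:470],None,fx=2.5,fy=2.5))
```

```text
[ 0.4866 -0.136   0.1813] [ 1.e+00  4.e-04 -3.e-04 -5.e-04]
scene 315 plane [ 0.0372 -0.0452  0.1736] [ 0.485  -0.1323  0.0664]
top 525 plane [-0.0046  0.0029  0.1749] [ 0.4851 -0.1374  0.0671]
```

View pics/s3.png

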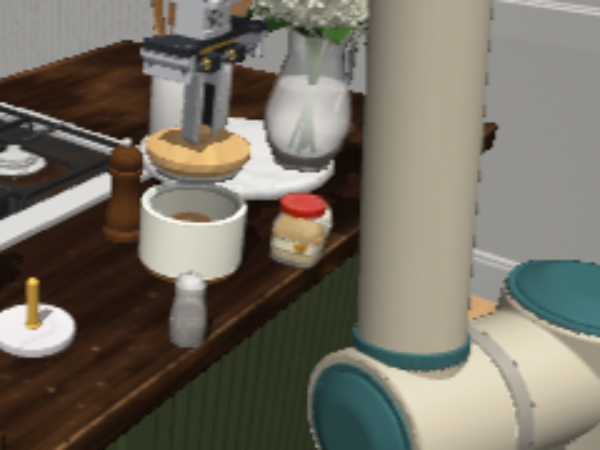

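The lid is held level above the mouth. I'll shift it 1.5 mm each way and lower it.

Request:
inch_along(
  rows=[
    {"xyz":[0.0017,0.0015,0.01],"finger_gap":0.02},
    {"xyz":[0.0017,0.0015,0.03],"finger_gap":0.02},
    {"xyz":[0.0017,0.0015,0.045],"finger_gap":0.02},
    {"xyz":[0.0017,0.0015,0.052],"finger_gap":0.02},
    {"xyz":[0.0017,0.0015,0.055],"finger_gap":0.02},
    {"xyz":[0.0017,0.0015,0.055],"finger_gap":0.02},
    {"xyz":[0.0017,0.0015,0.055],"finger_gap":0.02},
  ],
)

```text
t: 11.95
tool_pos: [0.4891, -0.139, 0.127]
ee_rot: [1.0, -0.0, 0.001, 0.0]
ft_force: [-0.3, 0.2, -1.6]
width: 0.0296
grasp_force: 30.0
```

Request:
inch_along(
  rows=[
    {"xyz":[0,0,0.001],"finger_gap":0.02},
    {"xyz":[0,0,0.002],"finger_gap":0.02},
    {"xyz":[0,0,0.002],"finger_gap":0.02},
  ],
)

```text
t: 12.25
tool_pos: [0.4886, -0.1389, 0.1246]
ee_rot: [1.0, -0.0, 0.0, 0.0]
ft_force: [-0.2, -0.2, -0.8]
width: 0.0294
grasp_force: 30.0
```

Request:
inch_along(
  rows=[
    {"xyz":[-0.001,-0.001,0.001],"finger_gap":0.02},
    {"xyz":[-0.001,-0.001,0.002],"finger_gap":0.02},
    {"xyz":[-0.001,-0.001,0.002],"finger_gap":0.02},
  ],
)

```text
t: 12.55
tool_pos: [0.4879, -0.138, 0.1228]
ee_rot: [1.0, -0.0, 0.001, 0.0]
ft_force: [0.8, -0.2, 0.9]
width: 0.0292
grasp_force: 30.0
```

Request:
inch_along(
  rows=[
    {"finger_gap":0.02},
  ],
)

```text
t: 12.65
tool_pos: [0.4879, -0.138, 0.1228]
ee_rot: [1.0, -0.0, 0.0, 0.0]
ft_force: [0.3, -0.9, 0.4]
width: 0.0294
grasp_force: 30.0
```

Request:
inch_along(
  rows=[
    {"finger_gap":0.04},
    {"finger_gap":0.055},
    {"finger_gap":0.055},
    {"xyz":[0,0,-0.03],"finger_gap":0.055},
    {"xyz":[0,0,-0.06],"finger_gap":0.055},
    {"xyz":[-0.035,0,-0.07],"finger_gap":0.02},
    {"xyz":[-0.035,0,-0.07],"finger_gap":0},
    {"xyz":[-0.035,0,-0.07],"finger_gap":0},
  ],
  squeeze=10,
)

```text
t: 13.45
tool_pos: [0.4524, -0.1379, 0.1927]
ee_rot: [1.0, -0.0, 0.001, 0.0]
ft_force: [-0.0, 0.4, -0.0]
width: 0.0344
grasp_force: 0.0
```

```bash
python3 look.py w5 .487,-.1375,.075,.106,.122 .487,-.1375,.03,.13,.15
```

Run:
```python
from h import *
D=np.load('w5.npz');import pickle;c=pickle.load(open('w5.pkl','rb'))
W=cloud(D['d'],c).reshape(-1,3);r=np.hypot(W[:,0]-.487,W[:,1]+.1376);f=W[(r>.02)&(r<.066)&(W[:,2]>.1)&(W[:,2]<.13)]
print(len(f),np.linalg.lstsq(np.c_[f[:,:2]-[.487,-.1376],np.ones(len(f))],f[:,2],rcond=None)[0].round(4))
```

```text
tool [ 0.4524 -0.1379  0.1927] [ 1.e+00 -4.e-04  6.e-04  2.e-04]
cam [ 0.5163 -0.1377  0.3721] [-0.226  0.    -0.974]
.487,-.1375,.075,.106,.122 17264 0.1166 [ 0.4871 -0.1377] [0.134 0.134] [ 0.487  -0.1377  0.0673]
.487,-.1375,.03,.13,.15 1036 0.1401 [ 0.4872 -0.1377] [0.028 0.028] [ 0.487  -0.1378  0.0145]
16116 [-0.0047  0.0012  0.1166]
```

View pics/w5.png

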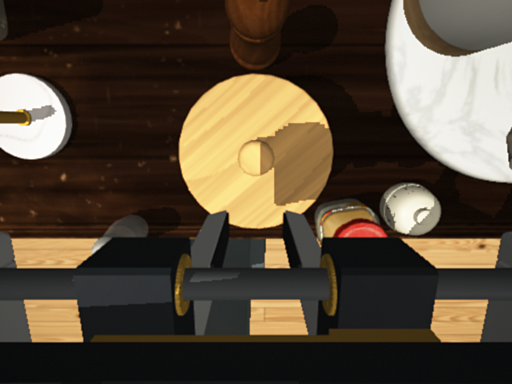

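The lid is centred at (256,150), level, and 10 mm proud (flange top at 116.6 mm, knob top at 140 mm). The gripper has let go. Next I close the fingers and press the knob.

Request:
inch_along(
  rows=[
    {"xyz":[0.0346,0,0],"finger_gap":0},
    {"xyz":[0.0346,0,0.02],"finger_gap":0},
    {"xyz":[0.0346,0,0.042],"finger_gap":0},
    {"xyz":[0.0346,0,0.045],"finger_gap":0},
    {"xyz":[0.0346,0,0.045],"finger_gap":0},
    {"xyz":[0.0346,0,0.045],"finger_gap":0},
  ],
)

```text
t: 14.1
tool_pos: [0.4879, -0.1381, 0.1479]
ee_rot: [1.0, -0.0, 0.0, 0.0]
ft_force: [0.5, 0.2, -0.7]
width: 0.0002
grasp_force: 0.0
```

Request:
inch_along(
  rows=[
    {"xyz":[0,0,0.003],"finger_gap":0},
    {"xyz":[0,0,0.006],"finger_gap":0},
    {"xyz":[0,0,0.008],"finger_gap":0},
    {"xyz":[0,0,0.01],"finger_gap":0},
    {"xyz":[0,0,0.01],"finger_gap":0},
  ],
)

```text
t: 14.6
tool_pos: [0.4878, -0.1382, 0.1401]
ee_rot: [1.0, -0.0, 0.001, 0.001]
ft_force: [-1.5, 1.0, 13.5]
width: 0.0005
grasp_force: 6.6
```

Request:
inch_along(
  rows=[
    {"xyz":[0,0,0.001],"finger_gap":0},
    {"xyz":[0,0,0.002],"finger_gap":0},
    {"xyz":[0,0,0.002],"finger_gap":0},
  ],
)

```text
t: 14.9
tool_pos: [0.4884, -0.1385, 0.1392]
ee_rot: [1.0, -0.0, 0.002, 0.001]
ft_force: [-3.5, 0.5, 18.7]
width: 0.0008
grasp_force: 9.0
```

Request:
inch_along(
  rows=[
    {"xyz":[0,0,0.001],"finger_gap":0},
    {"xyz":[0,0,0.002],"finger_gap":0},
    {"xyz":[0,0,0.002],"finger_gap":0},
  ],
)

```text
t: 15.2
tool_pos: [0.4902, -0.1399, 0.1368]
ee_rot: [1.0, 0.0, 0.004, 0.002]
ft_force: [-0.6, -2.4, 11.9]
width: 0.0005
grasp_force: 5.9
```

Request:
inch_along(
  rows=[
    {"xyz":[-0.002,-0.002,0],"finger_gap":0},
    {"xyz":[-0.002,-0.002,0],"finger_gap":0},
  ],
)

```text
t: 15.4
tool_pos: [0.4896, -0.1393, 0.1368]
ee_rot: [1.0, 0.0, 0.005, 0.004]
ft_force: [2.7, -3.4, 8.6]
width: 0.0002
grasp_force: 4.8
```

Request:
inch_along(
  rows=[
    {"xyz":[0,0,0.002],"finger_gap":0},
    {"xyz":[0,0,0.003],"finger_gap":0},
    {"xyz":[0,0,0.003],"finger_gap":0},
  ],
)

```text
t: 15.7
tool_pos: [0.485, -0.1359, 0.1307]
ee_rot: [1.0, -0.0, 0.0, 0.0]
ft_force: [-0.8, 0.2, -0.4]
width: 0.0005
grasp_force: 0.0
```

Create chk.py:
```python
from h import *
import pickle,sys
n=sys.argv[1];D=np.load(n+'.npz');c=pickle.load(open(n+'.pkl','rb'))
W=cloud(D['d'],c).reshape(-1,3);r=np.hypot(W[:,0]-.487,W[:,1]+.1376);f=W[(r>.02)&(r<.064)&(W[:,2]>.09)&(W[:,2]<.13)]
print(len(f),'slopes x,y / z',np.linalg.lstsq(np.c_[f[:,:2]-[.487,-.1376],np.ones(len(f))],f[:,2],rcond=None)[0].round(4))
```

```text
(no output)
```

Request:
inch_along(
  rows=[
    {"xyz":[0,0,-0.03],"finger_gap":0},
    {"xyz":[-0.03,0,-0.06],"finger_gap":0},
    {"xyz":[-0.033,0,-0.06],"finger_gap":0},
    {"xyz":[-0.033,0,-0.06],"finger_gap":0},
  ],
)

```text
t: 16.1
tool_pos: [0.4516, -0.1356, 0.1904]
ee_rot: [1.0, -0.0, 0.0, 0.0]
ft_force: [-0.2, 0.2, -0.5]
width: 0.0004
grasp_force: 0.0
```

```bash
python3 look.py w6 .487,-.1375,.075,.095,.122 .487,-.1375,.03,.125,.15; python3 chk.py w6
```

```text
tool [ 0.4516 -0.1356  0.1904] [ 1.e+00 -4.e-04  3.e-04  0.e+00]
cam [ 0.5156 -0.1355  0.3697] [-0.226  0.    -0.974]
.487,-.1375,.075,.095,.122 16145 0.106 [ 0.4891 -0.1378] [0.132 0.134] [ 0.4876 -0.1375  0.0674]
.487,-.1375,.03,.125,.15 958 0.1297 [ 0.4873 -0.1375] [0.028 0.028] [ 0.4875 -0.1376  0.0144]
14109 slopes x,y / z [-0.0009  0.0003  0.106 ]
```

View pics/w6.png

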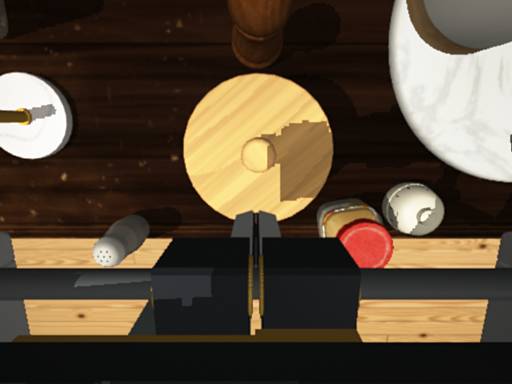

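Flange top is 106 mm, equal to the rim height plus the 14 mm flange. It is flush, with no tilt, and the lid is at (257,150). Now the proof push on the left (+y) side.

Request:
inch_along(
  rows=[
    {"xyz":[0.035,-0.02,0],"finger_gap":0},
    {"xyz":[0.035,-0.056,0.02],"finger_gap":0},
    {"xyz":[0.035,-0.056,0.05],"finger_gap":0},
    {"xyz":[0.035,-0.056,0.074],"finger_gap":0},
    {"xyz":[0.035,-0.056,0.079],"finger_gap":0},
    {"xyz":[0.035,-0.056,0.079],"finger_gap":0},
    {"xyz":[0.035,-0.056,0.079],"finger_gap":0},
  ],
)

```text
t: 16.85
tool_pos: [0.4879, -0.0802, 0.1118]
ee_rot: [1.0, -0.0, 0.0, 0.0]
ft_force: [0.1, -0.0, 0.6]
width: 0.0002
grasp_force: 0.0
```

Request:
inch_along(
  rows=[
    {"xyz":[0,0,0.002],"finger_gap":0},
    {"xyz":[0,0,0.004],"finger_gap":0},
    {"xyz":[0,0,0.006],"finger_gap":0},
    {"xyz":[0,0,0.0065],"finger_gap":0},
    {"xyz":[0,0,0.0065],"finger_gap":0},
  ],
)

```text
t: 17.35
tool_pos: [0.4876, -0.0801, 0.1062]
ee_rot: [1.0, -0.0, 0.001, 0.0]
ft_force: [-1.1, 0.2, 5.4]
width: 0.0005
grasp_force: 3.1
```

Request:
inch_along(
  rows=[
    {"xyz":[0,0,0.0008],"finger_gap":0},
    {"xyz":[0,0,0.0008],"finger_gap":0},
    {"xyz":[0,0,0.0008],"finger_gap":0},
  ],
)

```text
t: 17.65
tool_pos: [0.4876, -0.0801, 0.1061]
ee_rot: [1.0, -0.0, 0.001, 0.0]
ft_force: [-2.2, 1.2, 11.0]
width: 0.0002
grasp_force: 5.5
```

Request:
inch_along(
  rows=[
    {"xyz":[0,0,0.0008],"finger_gap":0},
    {"xyz":[0,0,0.0008],"finger_gap":0},
    {"xyz":[0,0,-0.02],"finger_gap":0},
    {"xyz":[0,0,-0.05],"finger_gap":0},
    {"xyz":[0,0.04,-0.05],"finger_gap":0},
    {"xyz":[0,0.08,-0.05],"finger_gap":0},
    {"xyz":[0,0.116,-0.05],"finger_gap":0},
    {"xyz":[0,0.116,-0.05],"finger_gap":0},
  ],
)

```text
t: 18.45
tool_pos: [0.4877, -0.2002, 0.1545]
ee_rot: [1.0, -0.002, 0.001, 0.002]
ft_force: [0.2, 0.7, -1.1]
width: 0.0003
grasp_force: 0.0
```

Request:
inch_along(
  rows=[
    {"xyz":[0,0,0.02],"finger_gap":0},
    {"xyz":[0,0,0.04],"finger_gap":0},
    {"xyz":[0,0,0.044],"finger_gap":0},
    {"xyz":[0,0,0.044],"finger_gap":0},
    {"xyz":[0,0,0.044],"finger_gap":0},
  ],
)

```text
t: 18.95
tool_pos: [0.4877, -0.1958, 0.111]
ee_rot: [1.0, 0.0, 0.001, 0.0]
ft_force: [-0.6, -0.2, 0.7]
width: 0.0006
grasp_force: 0.0
```

Request:
inch_along(
  rows=[
    {"xyz":[0,0,0.002],"finger_gap":0},
    {"xyz":[0,0,0.004],"finger_gap":0},
    {"xyz":[0,0,0.006],"finger_gap":0},
    {"xyz":[0,0,0.0065],"finger_gap":0},
    {"xyz":[0,0,0.0065],"finger_gap":0},
    {"xyz":[0,0,0.0065],"finger_gap":0},
  ],
)

```text
t: 19.55
tool_pos: [0.4877, -0.1961, 0.1062]
ee_rot: [1.0, -0.0, 0.001, 0.001]
ft_force: [-3.1, 1.1, 14.1]
width: 0.0003
grasp_force: 6.6
```

Request:
inch_along(
  rows=[
    {"xyz":[0,0,-0.0006],"finger_gap":0},
    {"xyz":[0,0,-0.0006],"finger_gap":0},
    {"xyz":[0,0,-0.0006],"finger_gap":0},
  ],
)

```text
t: 19.85
tool_pos: [0.4876, -0.196, 0.1062]
ee_rot: [1.0, -0.0, 0.001, 0.0]
ft_force: [-1.4, 1.2, 10.0]
width: 0.0008
grasp_force: 4.9
```

Request:
inch_along(
  rows=[
    {"xyz":[0,0,-0.02],"finger_gap":0},
    {"xyz":[0,0,-0.05],"finger_gap":0},
    {"xyz":[-0.034,-0.03,-0.08],"finger_gap":0},
    {"xyz":[-0.034,-0.058,-0.08],"finger_gap":0},
    {"xyz":[-0.034,-0.058,-0.08],"finger_gap":0},
    {"xyz":[-0.034,-0.058,-0.08],"finger_gap":0},
  ],
)

```text
t: 20.45
tool_pos: [0.4533, -0.1379, 0.1846]
ee_rot: [1.0, 0.001, 0.001, 0.001]
ft_force: [0.2, -0.1, -0.5]
width: 0.0005
grasp_force: 0.0
```

```bash
python3 look.py w7 .487,-.1375,.075,.095,.122 .487,-.1375,.03,.125,.15; python3 chk.py w7
```

Run:
```python
from h import *
a,d,c=cap('scene');cv2.imwrite('pics/s4.png',cv2.resize(a[120:300,150:390],None,fx=2.5,fy=2.5))
print(bot.get_state()['ft_force'])
```

```text
tool [ 0.4533 -0.1379  0.1846] [1.e+00 6.e-04 6.e-04 6.e-04]
cam [ 0.5172 -0.1374  0.3639] [-0.226 -0.001 -0.974]
.487,-.1375,.075,.095,.122 16610 0.106 [ 0.4895 -0.1376] [0.131 0.135] [ 0.4878 -0.1376  0.0674]
.487,-.1375,.03,.125,.15 989 0.1296 [ 0.4878 -0.1377] [0.029 0.029] [ 0.4876 -0.1376  0.0144]
14489 slopes x,y / z [-0.0009  0.0005  0.106 ]
[-1.20431079  0.3807632  -0.80405327]
```

View pics/s4.png

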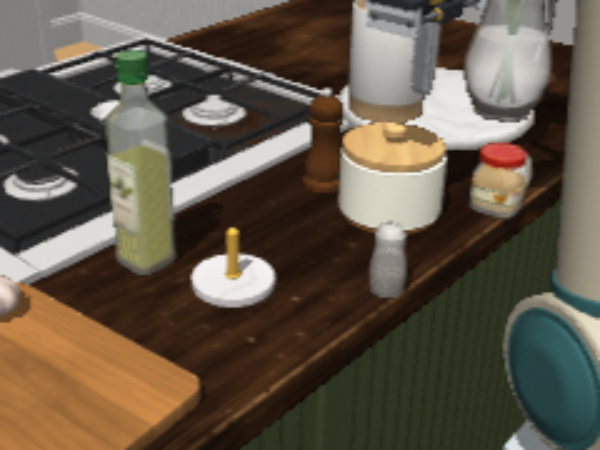

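The crop shows the lid flush on the canister at (393,150), with the stand at (233,278) and the other things where they were. The robot is clear, so I'm handing in.

```bash
python3 -c "
from rig import bot
print(bot.job_done())"
```

```text
the job is handed in; nothing more can be done
None
```

The job is handed in at about 20 s: the spool is in the canister, and the lid was laid proud, snapped flush with a press on its knob and stayed flush under pushes of about 11 N on the left and 10–14 N on the right.

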